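# Move the wound coil from the rack post to the sloped test seat

## Robot

A 6-joint arm with a two-finger parallel gripper is mounted at the origin on the work surface. World frame = base frame: x ahead of the robot, y to its left, z up, the work surface at z = 0. Lengths are in m, angles in rad, forces in N, time in s.
With the tool pointing down it reaches from about 0.375 to 0.9 m from the base axis. Payload 3.1 kg.
Tool frame: the origin (TCP) lies between the finger pads; the fingertips stand robot.finger_overhang ahead of it and the grasp point (between the pads) lies 3 mm ahead of it (robot.finger_overhang is the distance from the TCP to the fingertips, in m); z points along the fingers, y is the line along which they close (so a half turn about z gives the same grasp; the last joint's range is limited). The gripper opens to 87 mm and grips with 3 to 60 N. Pads are 19 mm wide; open, the fingers measure 117 mm over their backs; the gripper's body (75 mm by 190 mm) begins 51 mm behind the grasp point.
Start: joints at [-1.488, 0.527, 1.433, -0, 1.181, -0.178], TCP at [0.161, -0.604, 0.245] pointing down, gripper open.
Joint ranges: [-3.08, 3.08], [-0.75, 2.2], [0.22, 2.44], [-1.43, 4.57], [0, 2.65], [-2.85, 2.85]. Speed limits (rad/s): [2.79, 2.79, 3.14, 3.14, 3.14, 3.14].

## Interface

Orientations are given as a unit quaternion [x, y, z, w].
In Python, from rig import get_obs, vision, hand_in, nets, robot gives the robot as it stands.
- The arm moves only by the tool apply_moves, never from a script. Its argument "series" is a list of rows, each an object with "offset": the shift along the world's x, y, z in cm, a list of three; "rot": the turn, a rotation vector about the world's x, y, z in degrees, a list of three. A call has 1 to 20 rows; each row is the pose to reach, as a shift and turn from the pose commanded when the call began; what a row does not reach only later rows make up. A row lasts 1/10 s, in which the tool goes at most 50 mm and 8.59 degrees, less where a joint would pass 70% of its speed; a pose out of reach is approached as far as the arm can. A call with a gripper value outside its range is refused whole. "hand" is the opening, from 0 (shut) to 1 (fully open), set as the call begins (left out, the last holds). The fingers move at their own pace and stop on an object; "newtons" is the grip in N (left out, the last holds). Time passes only in rows, so rows that repeat a pose let the fingers close. It gives the time, the measured TCP pose, the force, the opening and the grip force at its end, in the units of the state.
- get_obs(): the state, without advancing time (a new reading comes with each control period).
- vision.camera(name): name is "scene" or "top" or "wrist"; returns the picture (480x640x3 uint8, red, green, blue); there is no depth.
- vision.calibration(name): a dict with "K" (3x3 intrinsics, pixels), "k1" (the pictures are not rectified: a ray, as slopes to the right and down, at radius r is drawn at 1 + k1 r^2 times it, then the intrinsics apply), "R" (3x3) and "t" (3): a world point X has camera coordinates R X + t. Camera axes: x right, y down, z forward; pixel columns grow to the right and rows downward; lengths in m; the calibration is good to about 2 mm. A picture is of the moment at which its call begins: read the wrist's pose just before it. calibration takes no time and is no camera call; for the wrist camera it gives the pose at the moment of the call.
- hand_in(): hands the job in; it is judged then, once.
Trained networks look in the newest picture that a camera, given by its name, has taken for a name from the list of things; names that differ only in an ending like _2 or _b are one class to them, and where a whole thing is asked for, a point or a joint stands for the part that bears it (a point fixed in the world has none). Each returns a list of dicts, best first, with "conf" (0 to 1); they miss things now and then, are a little off and sometimes report something else, mostly with a low value. They report only what shows in the picture. A call takes as long as a camera call. They do not tell look-alikes from the thing itself.
- nets.search_frame(camera, query): "centre" ([x, y, z] in m, in world coordinates, good to about 4 mm: the middle of the surface that is visible of it).
- nets.spot_point(camera, query): "centre" ([x, y, z] in m, in world coordinates, good to about 4 mm: a listed point, or the origin of a listed thing).
The state is a dict: "time": time; "q": joint angles; "joint_velocities": joint speeds; "joint_torque": joint torques, N m; "position": TCP position; "tool_rot": TCP orientation; "ft_force": force on the tool from outside, world axes, zero at the start; "moment": the same for the moment, N m; "grip_width": finger opening in m; "grip_force": force on a finger pad.
Only numpy, scipy, OpenCV 4.12 (cv2) and the standard library are available. Lean on these libraries where they do the work, as an engineer would, in place of code of your own. Each camera call takes 0.05 s, during which the arm holds its last target. There are 200 camera calls.

## Task

Lift the tall coil that has the terminal block on top straight up off its rack post and stand it upright on the bench, letting go of it; then take it again by its other pair of faces. Lay it flat on the narrow sloped seat of the test stand, between the two probe blocks, centred, with its lower end up against the lip and the terminal block on the uphill side, and only let go once the seat carries it. Do not drop the coil or knock it over, and leave the other coils and everything else on the bench where they are.

Things in the scene. Friction and masses are not known exactly. Their poses are not given: they have to be found in the camera images.
- tall_coil: Coil to move, on a rack post: copper winding on black bobbin, 60 x 46 mm, 66 tall, about 0.35 kg. Origin: centre of underside; x along the 60 mm, y along the 46 mm, z up the bore. Cheeks 8 mm thick at top and bottom are full size, the winding between is 54 x 40 mm; 24 mm square bore. In the rack only its long faces (+-y, 46 mm apart) can be gripped, on the seat only its ends (+-x, 60 mm apart).
- tall_coil_block (a point): Centre of the top of the tall coil's grey terminal block (9 x 34 mm in the coil's x, y; 10 mm tall), which stands on the top cheek near the +x end: this point is at x = +21, z = 76 mm from the coil's origin.
- short_coil: Like the tall coil, with a terminal block too, but only 42 mm tall. Leave it on its post. Origin: centre of underside; x along the 60 mm, y along the 46 mm, z up the bore.
- plain_coil: Same size as the tall coil (66 mm tall) but with no terminal block. Leave it on its post. Origin: centre of underside; x along the 60 mm, y along the 46 mm, z up the bore.
- rack: Fixed coil rack, origin at centre of underside, row along y. Base 90 x 222 x 8 mm (x, y, z), coils stand on it. Upright 14 mm posts at y = -72, 0, +72 mm, tops at z = 82 mm; any coil on any post, coil x along the row. Steel dividers 50 mm (x), 4 mm thick, 80 mm tall at y = +-36, +-108 mm leave 4 mm at each coil end: no room for a finger. Open towards +x and -x.
- stand: Fixed test stand, origin at centre of underside: white base 140 x 140 x 12 mm with the seat between two white probe blocks. The blocks (50 mm along seat x, 14 mm thick) have inner faces at seat y = +-29 mm and reach 70 mm above the seat along its z: 6 mm beside each long face of a seated coil, no room for a finger. Highest point 165 mm above the bench.
- seat: Sloped bar on the stand, 72 mm long (x), 20 mm wide (y), inclined 22 degrees. Origin: middle of its upper surface, 90 mm above the bench; x uphill, z normal to the surface. A lip 5 mm high across the low end stops the coil at x = -30 mm: a coil against it has its origin at the seat's origin. Both ends are open for fingers above the lip. Friction holds the coil on the slope.
- bottle: Upright white bottle, 56 mm diameter, 110 mm tall; leave alone. Origin at the centre of its underside.
- tape: Roll of paper tape lying flat, 100 mm outer diameter, 25 mm tall; leave alone. Origin at the centre of its underside.
- meter: Black hand-held meter lying flat, 70 x 140 mm (x, y), 42 mm tall with its dial; leave alone. Origin at the centre of its underside.
- tray: Blue open tray, 90 x 140 x 35 mm; leave alone. Origin at the centre of its underside.
- driver: Screwdriver lying along its x, 190 mm long, about 30 mm tall; leave alone. Origin under its middle, handle towards -x.
- carton: Cardboard box 90 x 75 x 60 mm; leave alone. Origin at the centre of its underside.
- heatsink: Finned aluminium heat sink 80 x 60 x 30 mm; leave alone. Origin at the centre of its underside.
There are look-alikes about, which are no part of the job. Several things have the shape of the stand; the one meant has the colours described above.

How it is judged:
On the way, in this order (a step that is already met when the one before it is completed fails the run):
1. the tall coil is lifted clear above its rack post (z of tall_coil in the frame of rack above 0.084 m), for 0.05 s.
2. the tall coil stands upright on the bench and has been let go (height (world z) of tall_coil below 0.006 m and angle between tall_coil's own z axis and vertical below 0.08 rad and contact force between the fingers and tall_coil below 0.1 N and linear speed of tall_coil below 0.02 m/s), for 0.2 s.
3. still held, the coil lies on the sloped seat and the seat takes load (z of tall_coil in the frame of seat between -0.004 and 0.005 m and angle between the z axis of tall_coil and the z axis of seat, either way round below 0.09 rad and angle between the x axis of tall_coil and the x axis of seat, either way round below 0.15 rad and x of tall_coil_block in the frame of seat above 0.008 m and contact force between the fingers and tall_coil above 0.5 N and contact force between tall_coil and seat above 0.3 N), for 0.1 s.
At the end, for the whole second after the job is handed in: The tall coil rests released and still on the sloped seat: flat on it (within 5 degrees, within 5 mm in height), along it within 8.6 degrees, centred across it within 6.5 mm, its lower end no more than 8 mm from the lip, terminal block uphill (x of tall_coil in the frame of seat between -0.004 and 0.008 m and y of tall_coil in the frame of seat between -0.0065 and 0.0065 m and z of tall_coil in the frame of seat between -0.004 and 0.005 m and angle between the z axis of tall_coil and the z axis of seat, either way round below 0.09 rad and angle between the x axis of tall_coil and the x axis of seat, either way round below 0.15 rad and x of tall_coil_block in the frame of seat above 0.008 m and contact force between the fingers and tall_coil below 0.1 N and contact force between tall_coil and seat above 0.5 N and linear speed of tall_coil below 0.02 m/s and angular speed of tall_coil below 0.2 rad/s); the robot touches nothing.
It fails at once if the coil is dropped or thrown (moving faster than 0.5 m/s while not held) (linear speed of tall_coil above 0.5 m/s and contact force between the fingers and tall_coil below 0.05 N).
It fails at once if the tall coil is knocked over (angle between tall_coil's own z axis and vertical above 1 rad).
It fails at once if another coil is shifted by more than 20 mm (distance of any of short_coil, plain_coil from where it was at the start of the episode above 0.02 m).
It fails at once if a bystander on the bench is shifted by more than 30 mm (distance of any of bottle, tape, meter, tray, driver, carton, heatsink from where it was at the start of the episode above 0.03 m).
It also fails if it takes over 61 s, if anything falls off the work surface, if the arm or the gripper's body presses on something with over 40 N, if the wrist force passes 120 N, or if a joint passes its speed limit or range.

## Working session

There is one attempt and no reset: what is moved stays moved. The work goes in short steps, Python scripts to look and compute and a tool call to move; the robot and the scene stay as the last step left them, time stands still between calls to the robot, and variables do not carry over. Pictures are saved under pics/ and viewed, at most 11 in all, crops included, and the job is handed in when it is done.

Besides the shell and the picture viewer there is one more tool, called as name(argument=value, ...), one argument or row to a line, values as JSON. apply_moves: Moves the arm, as the interface text tells. Its arguments: {"type":"object","properties":{"series":{"type":"array"},"hand":{"type":"number"},"newtons":{"type":"number"}},"required":["series"]}

```bash
ls; mkdir -p pics; python3 - <<'E'
from rig import get_obs, vision, nets, robot
import cv2,numpy as np
o=get_obs();print({k:np.round(v,3).tolist() for k,v in o.items()}); print(robot.finger_overhang)
for c in ("scene","top"):
    im=vision.camera(c); cv2.imwrite(f"pics/{c}0.png",im[:,:,::-1])
    cal=vision.calibration(c); print(c,np.round(cal["K"],1).tolist(),cal["k1"],np.round(cal["R"],3).tolist(),np.round(cal["t"],3).tolist())
    for q in ("tall_coil","tall_coil_block","short_coil","plain_coil","rack","stand","seat"):
        print(q,[(np.round(d["centre"],3).tolist(),round(d["conf"],2)) for d in nets.spot_point(c,q)])
E
```

```text
pics
{'time': 0.0, 'q': [-1.488, 0.528, 1.434, -0.0, 1.181, -0.178], 'joint_velocities': [-0.0, 0.0, -0.002, 0.0, 0.002, -0.0], 'joint_torque': [-0.0, -44.004, -17.659, 0.063, 0.058, -0.0], 'position': [0.161, -0.603, 0.244], 'tool_rot': [0.992, 0.13, 0.0, -0.001], 'ft_force': [0.671, 0.304, 0.731], 'moment': [-0.045, 0.03, 0.05], 'grip_force': 0.0, 'grip_width': 0.087}
0.022
scene [[555.1, 0.0, 313.0], [0.0, 555.1, 237.2], [0.0, 0.0, 1.0]] 0.048883694236778644 [[-0.102, 0.995, 0.005], [0.863, 0.091, -0.497], [-0.495, -0.046, -0.868]] [0.041, -0.429, 2.004]
tall_coil [([0.535, 0.159, 0.009], 0.71)]
tall_coil_block [([0.546, 0.185, 0.083], 0.77), ([0.386, 0.495, -0.005], 0.45), ([0.556, 0.237, -0.0], 0.27)]
short_coil [([0.557, 0.236, 0.011], 0.67)]
plain_coil [([0.577, 0.301, 0.01], 0.88)]
rack [([0.559, 0.23, 0.001], 0.81)]
stand [([0.539, -0.263, -0.001], 0.81), ([0.322, -0.307, 0.004], 0.63), ([0.331, 0.192, 0.004], 0.63), ([0.413, -0.531, 0.001], 0.59), ([0.544, 0.187, 0.084], 0.43)]
seat [([0.545, -0.262, 0.093], 0.67), ([0.331, 0.188, 0.094], 0.47), ([0.324, -0.308, 0.092], 0.45)]
top [[524.2, 0.0, 311.2], [0.0, 524.2, 250.9], [0.0, 0.0, 1.0]] -0.08565815630046143 [[0.023, -1.0, 0.016], [-0.982, -0.026, -0.188], [0.188, -0.011, -0.982]] [-0.025, 0.536, 1.289]
tall_coil [([0.538, 0.162, 0.01], 0.83)]
tall_coil_block [([0.544, 0.183, 0.083], 0.9), ([0.56, 0.228, 0.003], 0.53)]
short_coil [([0.555, 0.233, 0.009], 0.6)]
plain_coil [([0.579, 0.299, 0.011], 0.8), ([0.562, 0.231, 0.003], 0.32)]
rack [([0.557, 0.235, -0.0], 0.91)]
stand [([0.336, 0.193, 0.003], 0.83), ([0.536, -0.265, -0.001], 0.79), ([0.32, -0.303, -0.001], 0.74), ([0.542, 0.162, 0.01], 0.69), ([0.412, -0.535, 0.002], 0.54)]
seat [([0.541, -0.261, 0.087], 0.74), ([0.317, -0.311, 0.091], 0.64), ([0.331, 0.19, 0.091], 0.5)]
```

View pics/scene0.png

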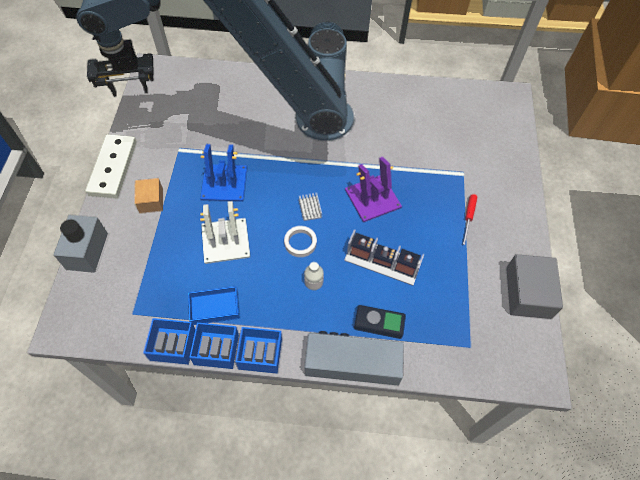

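View pics/top0.png

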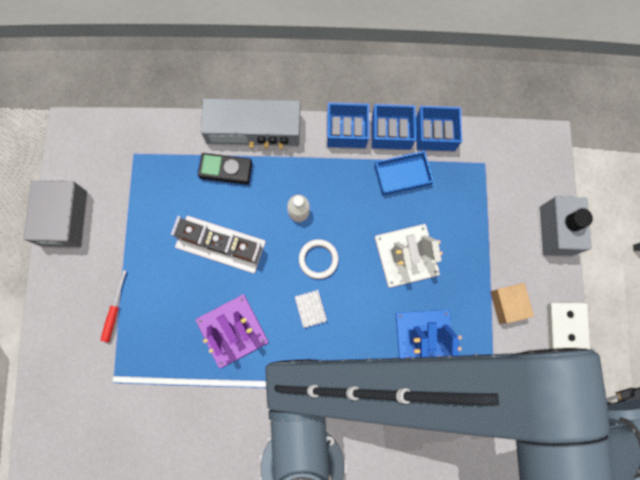

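The scene picture shows three things shaped like the stand: blue at (225,180), purple at (373,198) and white at (225,237). The white one is meant. In the rack the coils are at (360,247), (383,256) and (407,262); the leftmost is the tall-with-block candidate. In the top picture that coil is at (245,248) and the white stand at (408,255). I'll take a wrist view of the stand and then the rack.

apply_moves(
  series=[
    {"offset": [3, 3.5, 3], "rot": [0, 0, 0]},
    {"offset": [6, 7, 6], "rot": [0, 0, 0]},
    {"offset": [9, 10, 9], "rot": [0, 0, 0]},
    {"offset": [12, 13.5, 11], "rot": [0, 0, 0]},
    {"offset": [15, 17, 13], "rot": [0, 0, 0]},
    {"offset": [18, 20, 14], "rot": [0, 0, 0]},
    {"offset": [21, 23, 15], "rot": [0, 0, 0]},
    {"offset": [24, 27, 15], "rot": [0, 0, 0]},
    {"offset": [27, 30, 15], "rot": [0, 0, 0]},
    {"offset": [30, 34, 15], "rot": [0, 0, 0]},
    {"offset": [30, 34, 15], "rot": [0, 0, 0]},
    {"offset": [30, 34, 15], "rot": [0, 0, 0]},
  ],
)

```text
time: 2.0
position: [0.4616, -0.2628, 0.3946]
tool_rot: [0.991, 0.132, -0.0, 0.0]
ft_force: [-0.2, -0.3, 1.3]
grip_width: 0.0872
grip_force: 0.0
```

```bash
cat > h.py <<'E'
from rig import get_obs, vision, nets, robot
import cv2,numpy as np
from scipy.spatial.transform import Rotation as Ro
def snap(c,name):
    cal=vision.calibration(c); im=vision.camera(c); cv2.imwrite(f"pics/{name}.png",im[:,:,::-1])
    np.savez(f"pics/{name}.npz",**cal); return im,cal
def load(name): return dict(np.load(f"pics/{name}.npz"))
def proj(cal,X):
    p=(cal["R"]@np.atleast_2d(X).T+cal["t"].reshape(3,1)).T; s=p[:,:2]/p[:,2:]
    s=s*(1+cal["k1"]*(s**2).sum(1,keepdims=True)); return s@cal["K"][:2,:2].T+cal["K"][:2,2]
def show(c,qs):
    for q in qs: print(c,q,[(np.round(d["centre"],4).tolist(),round(d["conf"],2)) for d in nets.spot_point(c,q) if d["conf"]>.3])
E
python3 - <<'E'
from h import *
im,cal=snap("wrist","w1"); o=get_obs(); print(o["position"],o["tool_rot"],o["q"],o["time"])
R=cal["R"];print("cam pos",-R.T@cal["t"],"fwd",R[2],"right",R[0])
show("wrist",["stand","seat"])
E
```

```text
[ 0.46104837 -0.26387439  0.39457333] [ 9.91452498e-01  1.30467504e-01 -2.64056972e-04  3.23721876e-04] [-7.29884757e-01  2.52042654e-01  1.45323349e+00 -8.30048295e-04
  1.43616986e+00  5.79341897e-01] 2.05
cam pos [ 0.53381687 -0.24319543  0.53462246] fwd [-0.26346207 -0.07246604 -0.96194408] right [ 0.26074461 -0.96540692  0.00131286]
wrist stand [([0.5357, -0.2654, -0.0015], 0.97), ([0.3217, -0.3059, -0.0019], 0.82)]
wrist seat [([0.3202, -0.3137, 0.0911], 0.72), ([0.5399, -0.264, 0.0946], 0.55)]
```

View pics/w1.png

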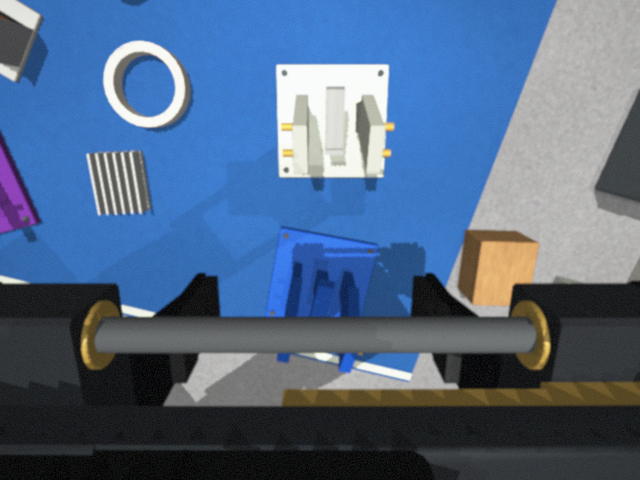

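apply_moves(
  series=[
    {"offset": [-1, 4.5, 0], "rot": [0, 0, 0]},
    {"offset": [-1, 9, 0], "rot": [0, 0, 0]},
    {"offset": [-1, 13.5, 0], "rot": [0, 0, 0]},
    {"offset": [-1, 18, 0], "rot": [0, 0, 0]},
    {"offset": [-1, 22, 0], "rot": [0, 0, 0]},
    {"offset": [-1, 26, 0], "rot": [0, 0, 0]},
    {"offset": [-1, 30, 0], "rot": [0, 0, 0]},
    {"offset": [-1, 34, 0], "rot": [0, 0, 0]},
    {"offset": [-1, 38, 0], "rot": [0, 0, 0]},
    {"offset": [-1, 42, 0], "rot": [0, 0, 0]},
    {"offset": [-1, 44, 0], "rot": [0, 0, 0]},
    {"offset": [-1, 44, 0], "rot": [0, 0, 0]},
  ],
)

```text
time: 3.35
position: [0.4514, 0.1769, 0.3945]
tool_rot: [0.991, 0.131, 0.0, -0.0]
ft_force: [0.3, -0.3, -0.4]
grip_width: 0.0875
grip_force: 0.0
```

```bash
python3 - <<'E'
from h import *
im,cal=snap("wrist","w2"); o=get_obs(); print(o["position"],o["tool_rot"],o["q"],o["time"])
show("wrist",["tall_coil","tall_coil_block","short_coil","plain_coil","rack"])
u,v=proj(cal,[0.55,.2,.05])[0]; print(u,v)
E
```

```text
[0.45148385 0.17559746 0.3944512 ] [ 9.91504106e-01  1.30074889e-01 -9.69727882e-05  3.49677428e-04] [ 1.40160416e-01  1.76390860e-01  1.55471905e+00 -7.06473826e-04
  1.41068351e+00  1.45018041e+00] 3.4
wrist tall_coil []
wrist tall_coil_block [([0.549, 0.1812, 0.0863], 0.72)]
wrist short_coil [([0.5574, 0.2344, 0.0127], 0.89)]
wrist plain_coil [([0.576, 0.2968, 0.0072], 0.74), ([0.5394, -0.2643, 0.0001], 0.64)]
wrist rack [([0.5565, 0.2358, -0.0005], 0.76)]
317.5974111370749 100.10614894616961
```

View pics/w2.png

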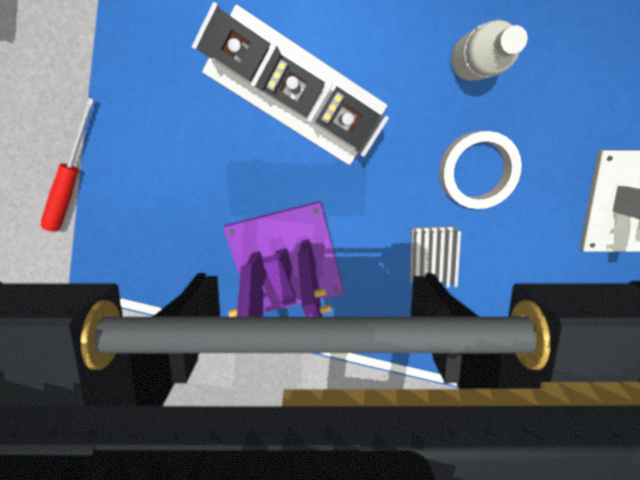

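In wrist view 2 the coils are at (347,117), (292,83) and (235,45). The nearest, at (347,117), has gold terminals at (333,105) and reads as tall; the middle one also has a block but looks shorter; the far one has none. I'll check this choice and the stand slope in one crop with model overlays.

```bash
cat >> h.py <<'E'
def box(cx,cy,cz,sx,sy,sz): # centre x,y; bottom z
    return np.array([[cx+a*sx/2,cy+b*sy/2,cz+c*sz] for a in(-1,1) for b in(-1,1) for c in(0,1)])
ED=[(i,j) for i in range(8) for j in range(i+1,8) if bin(i^j).count("1")==1]
def T(x,y,z,yaw,pitch=0): return Ro.from_euler("z",yaw,degrees=True)*Ro.from_euler("y",-pitch,degrees=True),np.array([x,y,z])
def draw(im,cal,tf,b,col,off,s):
    p=(proj(cal,tf[0].apply(b)+tf[1])-off)*s
    for i,j in ED: cv2.line(im,tuple(int(k) for k in p[i]),tuple(int(k) for k in p[j]),col,1,cv2.LINE_AA)
def crop(name,x,y,w,h,s):
    return cv2.resize(cv2.imread(f"pics/{name}.png")[y:y+h,x:x+w],None,fx=s,fy=s,interpolation=cv2.INTER_CUBIC)
E
python3 - <<'E'
from h import *
A=crop("w2",185,0,210,170,3.8)[:, :800]; A0=crop("w2",185,0,200,150,2)
c2=load("w2"); B=crop("w2",185,0,200,150,2); o=np.array([185,0])
rk=T(.5575,.2335,0,-16)
draw(B,c2,rk,box(0,0,0,.09,.222,.008),(0,255,0),o,2)
draw(B,c2,rk,box(0,-.072,.008,.046,.06,.066),(0,0,255),o,2)
draw(B,c2,rk,box(0,0,.008,.046,.06,.042),(0,255,255),o,2)
c1=load("w1"); o=np.array([260,50]); C0=crop("w1",260,50,150,150,8/3); 
outs=[]
for yaw in (14,194):
    C=crop("w1",260,50,150,150,8/3); st=T(.5365,-.2645,0,yaw); se=T(.5365,-.2645,.09,yaw,22)
    draw(C,c1,st,box(0,0,0,.14,.14,.012),(0,255,0),o,8/3)
    draw(C,c1,se,box(0,0,-.01,.072,.02,.01),(0,0,255),o,8/3)
    for s in(-1,1): draw(C,c1,se,box(0,s*.036,-.03,.05,.014,.1),(255,0,255),o,8/3)
    outs.append(C[:300,:400])
img=np.vstack([np.hstack([A0,B]),np.hstack(outs)]); print(img.shape); cv2.imwrite("pics/m1.png",img)
E
```

```text
(600, 800, 3)
```

View pics/m1.png

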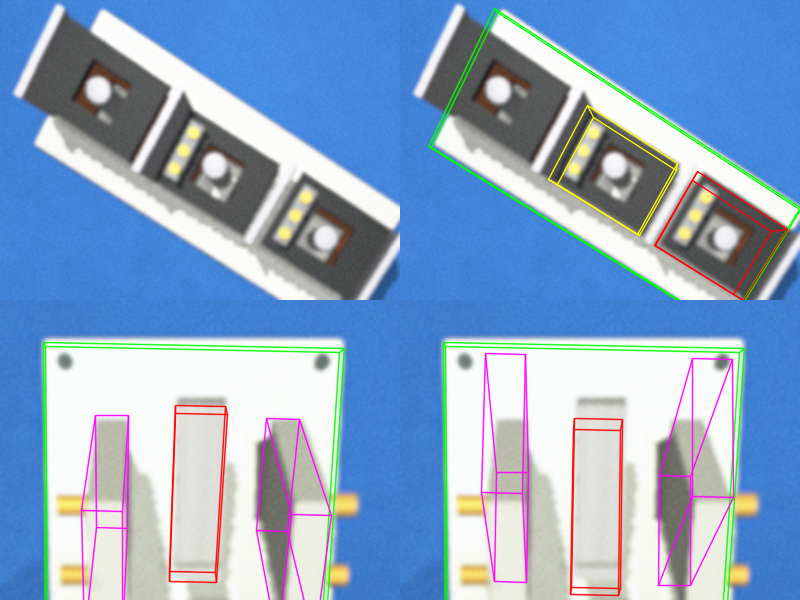

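The model boxes fit: the near coil at (347,117) in w2 is the tall one (red box), and its block points towards the short coil. The white stand fits yaw≈14° with uphill towards +x, with the lip at the near end. Next I'll rotate to line up with the rack and find free bench space.

```bash
python3 - <<'E'
from h import *
vision.camera("top"); show("top",["tape","bottle","heatsink","driver","tray"])
E
```

```text
top tape [([0.5173, -0.0257, 0.0001], 0.93)]
top bottle [([0.6547, 0.028, 0.0018], 0.66), ([0.5464, 0.1839, 0.0813], 0.56)]
top heatsink [([0.3951, -0.0101, 0.0019], 0.92)]
top driver [([0.3899, 0.4951, -0.0038], 0.95)]
top tray []
```

apply_moves(
  series=[
    {"offset": [1, -0.5, -1], "rot": [0, 0, 6]},
    {"offset": [2, -1, -2], "rot": [0, 0, 12]},
    {"offset": [3, -1, -4], "rot": [0, 0, 18]},
    {"offset": [4, -1, -6], "rot": [0, 0, 24]},
    {"offset": [5, -1.5, -8], "rot": [0, 0, 30]},
    {"offset": [6, -2, -10], "rot": [0, 0, 37]},
    {"offset": [7, -2, -12], "rot": [0, 0, 44]},
    {"offset": [8, -2, -14], "rot": [0, 0, 51]},
    {"offset": [8.5, -2, -16], "rot": [0, 0, 59]},
    {"offset": [8.5, -2, -16], "rot": [0, 0, 59]},
    {"offset": [8.5, -2, -16], "rot": [0, 0, 59]},
  ],
)

```text
time: 5.05
position: [0.5361, 0.1562, 0.2345]
tool_rot: [0.8, 0.6, -0.0, -0.0]
ft_force: [-0.9, 0.3, 0.3]
grip_width: 0.0866
grip_force: 0.0
```

```bash
python3 - <<'E'
from h import *
im,cal=snap("wrist","w3"); o=get_obs(); print(o["position"],o["time"]); r=Ro.from_quat(o["tool_rot"]).as_matrix(); print(np.round(r,3).tolist())
show("wrist",["tall_coil","tall_coil_block","short_coil"])
print(proj(cal,[[.537,.163,.074],[.545,.184,.084]]))
E
```

```text
[0.53642351 0.15627569 0.23525787] 5.1
[[0.279, 0.96, 0.001], [0.96, -0.279, 0.0], [0.0, 0.001, -1.0]]
wrist tall_coil [([0.5379, 0.1643, 0.0082], 0.55)]
wrist tall_coil_block [([0.5781, 0.2991, 0.0096], 0.62), ([0.5479, 0.1769, 0.084], 0.61)]
wrist short_coil [([0.5582, 0.2327, 0.0108], 0.83)]
[[313.75240565 212.71376635]
 [316.10184551 186.38781659]]
```

```bash
python3 - <<'E'
from h import *
c=load("w3"); o=np.array([160,90]); s=2.4
I=crop("w3",160,90,330,240,s)
cl=T(.5375,.1625,.008,74)
draw(I,c,cl,box(0,0,.058,.06,.046,.008),(0,0,255),o,s)
draw(I,c,cl,box(.021,0,.066,.009,.034,.01),(0,255,255),o,s)
cv2.imwrite("pics/m2.png",I); print(I.shape)
E
```

```text
(576, 792, 3)
```

View pics/m2.png

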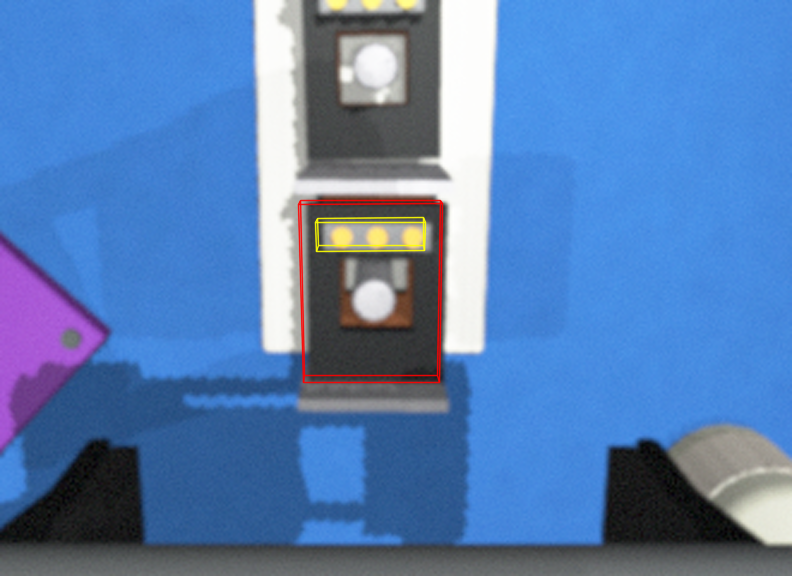

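The overlay matches to about 1–2 mm, and the coil sits slightly right of the model. Descending and gripping.

apply_moves(
  series=[
    {"offset": [0.3, 0.6, -2], "rot": [0, 0, 0]},
    {"offset": [0.3, 0.6, -5], "rot": [0, 0, 0]},
    {"offset": [0.3, 0.6, -8], "rot": [0, 0, 0]},
    {"offset": [0.3, 0.6, -11], "rot": [0, 0, 0]},
    {"offset": [0.3, 0.6, -14], "rot": [0, 0, 0]},
    {"offset": [0.3, 0.6, -15.5], "rot": [0, 0, 0]},
    {"offset": [0.3, 0.6, -16.4], "rot": [0, 0, 0]},
    {"offset": [0.3, 0.6, -16.4], "rot": [0, 0, 0]},
    {"offset": [0.3, 0.6, -16.4], "rot": [0, 0, 0]},
  ],
  hand=1,
)

```text
time: 6.15
position: [0.54, 0.1623, 0.0715]
tool_rot: [0.799, 0.601, 0.001, 0.001]
ft_force: [0.2, 0.8, 0.4]
grip_width: 0.087
grip_force: 0.0
```

apply_moves(
  series=[
    {"offset": [0, 0, 0], "rot": [0, 0, 0]},
    {"offset": [0, 0, 0], "rot": [0, 0, 0]},
    {"offset": [0, 0, 0], "rot": [0, 0, 0]},
    {"offset": [0, 0, 0], "rot": [0, 0, 0]},
    {"offset": [0, 0, 0], "rot": [0, 0, 0]},
    {"offset": [0, 0, 0], "rot": [0, 0, 0]},
    {"offset": [0, 0, 0], "rot": [0, 0, 0]},
    {"offset": [0, 0, 0], "rot": [0, 0, 0]},
  ],
  hand=0,
  newtons=30,
)

```text
time: 6.95
position: [0.5391, 0.1622, 0.0706]
tool_rot: [0.799, 0.601, -0.0, -0.0]
ft_force: [-0.9, -0.5, 1.3]
grip_width: 0.0453
grip_force: 30.0
```

apply_moves(
  series=[
    {"offset": [0, 0, 0.5], "rot": [0, 0, 0]},
    {"offset": [0, 0, 1.5], "rot": [0, 0, 0]},
    {"offset": [0, 0, 3], "rot": [0, 0, 0]},
    {"offset": [0, 0, 5], "rot": [0, 0, 0]},
    {"offset": [0, 0, 7], "rot": [0, 0, 0]},
    {"offset": [0, 0, 9], "rot": [0, 0, 0]},
    {"offset": [0, 0, 11], "rot": [0, 0, 0]},
    {"offset": [0, 0, 13], "rot": [0, 0, 0]},
    {"offset": [0, 0, 14.5], "rot": [0, 0, 0]},
    {"offset": [0, 0, 15], "rot": [0, 0, 0]},
    {"offset": [0, 0, 15], "rot": [0, 0, 0]},
  ],
)

```text
time: 8.05
position: [0.5394, 0.1622, 0.2215]
tool_rot: [0.799, 0.601, 0.001, 0.0]
ft_force: [-0.2, -0.1, -2.6]
grip_width: 0.0451
grip_force: 30.0
```

apply_moves(
  series=[
    {"offset": [0.4, -1, 0], "rot": [0, 0, -2]},
    {"offset": [1.3, -3, 0], "rot": [0, 0, -6]},
    {"offset": [2.4, -5.2, 0], "rot": [0, 0, -11]},
    {"offset": [3.6, -7.6, 0], "rot": [0, 0, -16]},
    {"offset": [4.8, -10, 0], "rot": [0, 0, -21]},
    {"offset": [6, -12.5, 0], "rot": [0, 0, -26]},
    {"offset": [7.1, -15, 0], "rot": [0, 0, -32]},
    {"offset": [8.3, -17.5, 0], "rot": [0, 0, -38]},
    {"offset": [9.5, -20, 0], "rot": [0, 0, -44]},
    {"offset": [10.7, -22.5, 0], "rot": [0, 0, -49]},
    {"offset": [11.8, -25, 0], "rot": [0, 0, -54]},
    {"offset": [12.7, -27, 0], "rot": [0, 0, -58]},
    {"offset": [13.1, -27.7, 0], "rot": [0, 0, -60]},
    {"offset": [13.1, -27.7, 0], "rot": [0, 0, -60]},
    {"offset": [13.1, -27.7, 0], "rot": [0, 0, -60]},
  ],
)

```text
time: 9.55
position: [0.6692, -0.1141, 0.2195]
tool_rot: [0.993, 0.122, -0.001, -0.001]
ft_force: [-0.9, 0.3, -2.5]
grip_width: 0.0454
grip_force: 30.0
```

```bash
python3 - <<'E'
from h import *
im,cal=snap("wrist","w4"); o=get_obs(); print(o["position"],o["grip_width"],o["time"],o["ft_force"])
show("wrist",["tall_coil","tall_coil_block"])
snap("top","t1"); show("top",["tall_coil","tall_coil_block","bottle","tray"])
E
```

```text
[ 0.66924354 -0.1136362   0.21984697] 0.045152226924694956 9.6 [ 0.43498072  0.44675738 -1.80006181]
wrist tall_coil [([0.6669, -0.1119, 0.1545], 0.59)]
wrist tall_coil_block [([0.6946, -0.1116, 0.2343], 0.71)]
top tall_coil []
top tall_coil_block []
top bottle [([0.6565, 0.0261, 0.0028], 0.59)]
top tray [([0.7627, -0.2521, -0.0026], 0.57)]
```

View pics/w4.png

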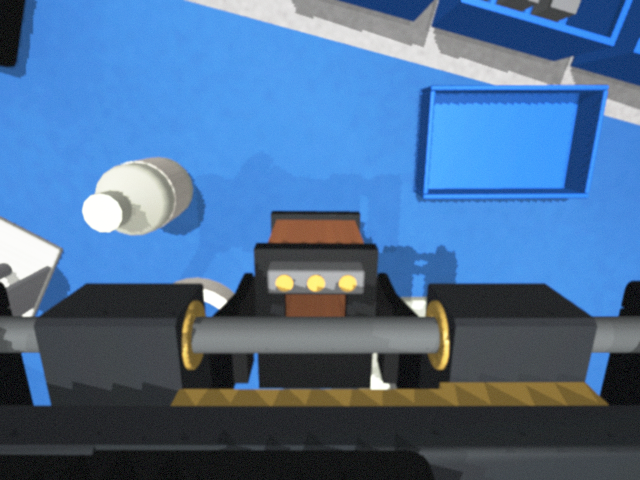

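The coil hangs upright in the grip at (316,290), with the block visible at (316,282) on the tool +x side and clear bench below. Lowering.

apply_moves(
  series=[
    {"offset": [0, 0, -1], "rot": [0, 0, 0]},
    {"offset": [0, 0, -3], "rot": [0, 0, 0]},
    {"offset": [0, 0, -5.5], "rot": [0, 0, 0]},
    {"offset": [0, 0, -8], "rot": [0, 0, 0]},
    {"offset": [0, 0, -10.5], "rot": [0, 0, 0]},
    {"offset": [0, 0, -12.5], "rot": [0, 0, 0]},
    {"offset": [0, 0, -14], "rot": [0, 0, 0]},
    {"offset": [0, 0, -14.8], "rot": [0, 0, 0]},
    {"offset": [0, 0, -15.2], "rot": [0, 0, 0]},
    {"offset": [0, 0, -15.4], "rot": [0, 0, 0]},
    {"offset": [0, 0, -15.4], "rot": [0, 0, 0]},
  ],
)

```text
time: 11.05
position: [0.6707, -0.115, 0.0672]
tool_rot: [0.993, 0.121, 0.001, 0.0]
ft_force: [0.1, -0.0, -2.5]
grip_width: 0.0457
grip_force: 30.0
```

apply_moves(
  series=[
    {"offset": [0, 0, -0.1], "rot": [0, 0, 0]},
    {"offset": [0, 0, -0.2], "rot": [0, 0, 0]},
    {"offset": [0, 0, -0.3], "rot": [0, 0, 0]},
    {"offset": [0, 0, -0.3], "rot": [0, 0, 0]},
  ],
)

```text
time: 11.45
position: [0.6702, -0.1148, 0.0636]
tool_rot: [0.993, 0.121, 0.0, 0.0]
ft_force: [0.1, 0.4, -2.1]
grip_width: 0.0453
grip_force: 30.0
```

apply_moves(
  series=[
    {"offset": [0, 0, -0.1], "rot": [0, 0, 0]},
    {"offset": [0, 0, -0.1], "rot": [0, 0, 0]},
  ],
)

```text
time: 11.65
position: [0.6703, -0.1149, 0.0626]
tool_rot: [0.993, 0.121, 0.0, 0.0]
ft_force: [-0.2, 0.5, -2.0]
grip_width: 0.0451
grip_force: 30.0
```

apply_moves(
  series=[
    {"offset": [0, 0, -0.1], "rot": [0, 0, 0]},
    {"offset": [0, 0, -0.1], "rot": [0, 0, 0]},
  ],
)

```text
time: 11.85
position: [0.6703, -0.1148, 0.0625]
tool_rot: [0.993, 0.121, 0.0, 0.0]
ft_force: [-2.0, 1.2, 4.5]
grip_width: 0.0454
grip_force: 30.0
```

Bench contact reached, so I'm releasing and rising straight up.

apply_moves(
  series=[
    {"offset": [0, 0, 0], "rot": [0, 0, 0]},
    {"offset": [0, 0, 0], "rot": [0, 0, 0]},
    {"offset": [0, 0, 0], "rot": [0, 0, 0]},
    {"offset": [0, 0, 0], "rot": [0, 0, 0]},
    {"offset": [0, 0, 0], "rot": [0, 0, 0]},
    {"offset": [0, 0, 0], "rot": [0, 0, 0]},
    {"offset": [0, 0, 1], "rot": [0, 0, 0]},
    {"offset": [0, 0, 3], "rot": [0, 0, 0]},
    {"offset": [0, 0, 6], "rot": [0, 0, 0]},
    {"offset": [0, 0, 10], "rot": [0, 0, 0]},
    {"offset": [0, 0, 13], "rot": [0, 0, 0]},
    {"offset": [0, 0, 15], "rot": [0, 0, 0]},
    {"offset": [0, 0, 15], "rot": [0, 0, 0]},
  ],
  hand=1,
)

```text
time: 13.15
position: [0.6725, -0.1155, 0.2164]
tool_rot: [0.993, 0.121, 0.004, 0.002]
ft_force: [0.6, 0.4, -0.7]
grip_width: 0.0868
grip_force: 0.0
```

apply_moves(
  series=[
    {"offset": [0, 0, 0], "rot": [0, 0, 6]},
    {"offset": [0, 0, 0], "rot": [0, 0, 14]},
    {"offset": [0, 0, 0], "rot": [0, 0, 22]},
    {"offset": [0, 0, 0], "rot": [0, 0, 30]},
    {"offset": [0, 0, 0], "rot": [0, 0, 38]},
    {"offset": [0, 0, 0], "rot": [0, 0, 46]},
    {"offset": [0, 0, 0], "rot": [0, 0, 54]},
    {"offset": [0, 0, 0], "rot": [0, 0, 62]},
    {"offset": [0, 0, 0], "rot": [0, 0, 70]},
    {"offset": [0, 0, 0], "rot": [0, 0, 78]},
    {"offset": [0, 0, 0], "rot": [0, 0, 85]},
    {"offset": [0, 0, 0], "rot": [0, 0, 90]},
    {"offset": [0, 0, 0], "rot": [0, 0, 90]},
    {"offset": [0, 0, 0], "rot": [0, 0, 90]},
  ],
)

```text
time: 14.55
position: [0.6696, -0.1147, 0.2105]
tool_rot: [0.617, 0.787, -0.0, -0.001]
ft_force: [-0.2, 0.2, 0.6]
grip_width: 0.087
grip_force: 0.0
```

```bash
python3 - <<'E'
from h import *
im,cal=snap("wrist","w5"); o=get_obs(); print(o["position"],o["time"],o["q"]); print(Ro.from_quat(o["tool_rot"]).as_matrix().round(3).tolist())
show("wrist",["tall_coil","tall_coil_block"])
snap("top","t2"); show("top",["tall_coil","tall_coil_block"])
c=cal; o=np.array([160,90]); s=2.4
I=crop("w5",160,90,330,240,s)
cl=T(.6703,-.1148,0,14)
draw(I,c,cl,box(0,0,.058,.06,.046,.008),(0,0,255),o,s)
draw(I,c,cl,box(.021,0,.066,.009,.034,.01),(0,255,255),o,s)
cv2.imwrite("pics/m3.png",I)
E
```

```text
[ 0.66976025 -0.1147097   0.21073803] 14.6 [-3.33715785e-01  6.37996476e-01  1.31617971e+00  1.01475363e-05
  1.18884725e+00 -5.75406395e-01]
[[-0.239, 0.971, -0.001], [0.971, 0.239, 0.0], [0.001, -0.001, -1.0]]
wrist tall_coil [([0.667, -0.1152, -0.0008], 0.91)]
wrist tall_coil_block [([0.6974, -0.1133, 0.076], 0.66)]
top tall_coil []
top tall_coil_block [([0.4177, -0.5341, 0.0028], 0.35)]
```

View pics/m3.png

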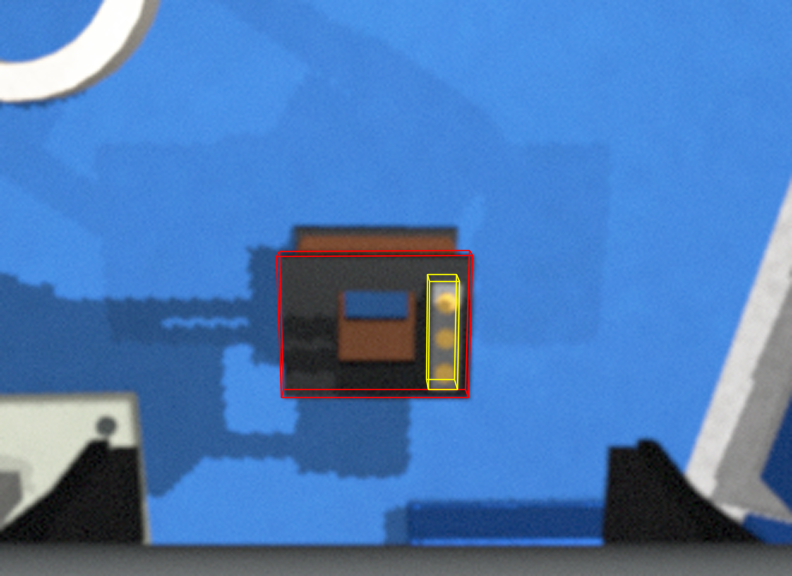

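The coil stands upright where expected: model and image agree within about 1 mm, block at (445,335) in the crop. Taking it by its ends.

apply_moves(
  series=[
    {"offset": [0, 0, -2], "rot": [0, 0, 0]},
    {"offset": [0, 0, -5], "rot": [0, 0, 0]},
    {"offset": [0, 0, -8], "rot": [0, 0, 0]},
    {"offset": [0, 0, -11], "rot": [0, 0, 0]},
    {"offset": [0, 0, -13], "rot": [0, 0, 0]},
    {"offset": [0, 0, -14.4], "rot": [0, 0, 0]},
    {"offset": [0, 0, -14.9], "rot": [0, 0, 0]},
    {"offset": [0, 0, -14.9], "rot": [0, 0, 0]},
    {"offset": [0, 0, -14.9], "rot": [0, 0, 0]},
  ],
)

```text
time: 15.75
position: [0.6711, -0.1151, 0.0637]
tool_rot: [0.616, 0.788, 0.0, 0.001]
ft_force: [0.6, -0.5, 0.4]
grip_width: 0.0867
grip_force: 0.0
```

apply_moves(
  series=[
    {"offset": [0, 0, 0], "rot": [0, 0, 0]},
    {"offset": [0, 0, 0], "rot": [0, 0, 0]},
    {"offset": [0, 0, 0], "rot": [0, 0, 0]},
    {"offset": [0, 0, 0], "rot": [0, 0, 0]},
    {"offset": [0, 0, 0], "rot": [0, 0, 0]},
    {"offset": [0, 0, 0], "rot": [0, 0, 0]},
    {"offset": [0, 0, 0], "rot": [0, 0, 0]},
  ],
  hand=0,
  newtons=30,
)

```text
time: 16.45
position: [0.6704, -0.1148, 0.0629]
tool_rot: [0.616, 0.788, 0.0, 0.0]
ft_force: [0.2, 0.3, 3.4]
grip_width: 0.0592
grip_force: 30.0
```

apply_moves(
  series=[
    {"offset": [0, 0, 0.5], "rot": [0, 0, 0]},
    {"offset": [0, 0, 2], "rot": [0, 0, 0]},
    {"offset": [0, 0, 4], "rot": [0, 0, 0]},
    {"offset": [0, 0, 7], "rot": [0, 0, 0]},
    {"offset": [0, 0, 10], "rot": [0, 0, 0]},
    {"offset": [0, 0, 13], "rot": [0, 0, 0]},
    {"offset": [0, 0, 16], "rot": [0, 0, 0]},
    {"offset": [0, 0, 19], "rot": [0, 0, 0]},
    {"offset": [0, 0, 21], "rot": [0, 0, 0]},
    {"offset": [0, 0, 22], "rot": [0, 0, 0]},
    {"offset": [0, 0, 22], "rot": [0, 0, 0]},
  ],
)

```text
time: 17.55
position: [0.6707, -0.115, 0.2847]
tool_rot: [0.616, 0.788, 0.001, 0.002]
ft_force: [-1.0, -0.2, -2.3]
grip_width: 0.0594
grip_force: 30.0
```

```bash
python3 - <<'E'
from h import *
im,cal=snap("wrist","w6"); show("wrist",["stand","seat","tall_coil","tall_coil_block"])
o=get_obs();print(o["position"],o["time"],o["grip_width"])
for c,n in(("scene","s2"),("top","t3")): snap(c,n); show(c,["stand","seat"])
E
```

```text
wrist stand [([0.5397, -0.2612, -0.0001], 0.68)]
wrist seat []
wrist tall_coil [([0.6685, -0.1147, 0.2234], 0.59)]
wrist tall_coil_block []
[ 0.66929192 -0.11458084  0.28061543] 17.8 0.059488194597571216
scene stand [([0.5395, -0.2637, 0.0002], 0.78), ([0.3252, -0.3082, 0.0052], 0.76), ([0.3307, 0.1939, 0.0049], 0.69)]
scene seat [([0.5413, -0.2608, 0.0898], 0.5), ([0.3266, 0.1919, 0.0961], 0.4), ([0.5593, 0.232, 0.0112], 0.36)]
top stand [([0.3218, -0.3046, -0.0014], 0.8), ([0.6569, 0.0263, 0.0002], 0.42)]
top seat [([0.5427, -0.2622, 0.0878], 0.74), ([0.3177, -0.3089, 0.0916], 0.58)]
```

```bash
python3 - <<'E'
from h import *
from scipy.optimize import least_squares
im=cv2.imread("pics/w1.png"); c=load("w1"); x0,y0,w,h=262,50,140,145
hsv=cv2.cvtColor(im,cv2.COLOR_BGR2HSV)[y0:y0+h,x0:x0+w]
m=((hsv[...,1]<70)&(hsv[...,2]>110)).astype(np.uint8)
n,l,st,_=cv2.connectedComponentsWithStats(m); k=1+st[1:,4].argmax(); m=(l==k).astype(np.uint8)
m=cv2.morphologyEx(m,cv2.MORPH_OPEN,np.ones((9,9)))
print(cv2.boundingRect(m))
hull=cv2.convexHull(cv2.findContours(m,0,1)[0][0])[:,0]+[x0,y0]
q=cv2.approxPolyDP(hull.astype(np.int32)[:,None],8,True)[:,0]; print(q.tolist())
# distance of hull points to model hull
def model(p):
    b=box(0,0,0,.14,.14,.012); r,t=T(p[0],p[1],0,p[2]); return cv2.convexHull(proj(c,r.apply(b)+t).astype(np.float32))
pts=np.array([pt for a,b in zip(hull,np.roll(hull,-1,0)) for pt in np.linspace(a,b,max(2,int(np.hypot(*(b-a)))),endpoint=False)])+.0
f=lambda p:[cv2.pointPolygonTest(model(p),(float(u),float(v)),True) for u,v in pts]
s=least_squares(f,[.538,-.264,14],loss="soft_l1",diff_step=1e-3,x_scale=[.01,.01,1]); print(s.x,np.abs(s.fun).mean())
x,y,yaw=s.x; s_=5.6; o=np.array([x0,y0]); out=[]
for ov in(0,1):
    C=crop("w1",x0,y0,140,106,s_)[:, :] ; 
    if ov:
        se=T(x,y,.09,yaw,22)
        draw(C,c,T(x,y,0,yaw),box(0,0,0,.14,.14,.012),(0,200,0),o,s_)
        draw(C,c,se,box(0,0,-.01,.072,.02,.01),(0,0,255),o,s_)
        draw(C,c,se,box(-.033,0,0,.006,.02,.005),(255,0,0),o,s_)
        for k in(-1,1): draw(C,c,se,box(0,k*.036,-.03,.05,.014,.1),(255,0,255),o,s_)
    out.append(C)
I=out[1]; print(I.shape); cv2.imwrite("pics/m4.png",I)
E
```

```text
(14, 14, 113, 114)
[[388, 65], [383, 176], [287, 177], [276, 65]]
[ 0.54021224 -0.26414048 15.12016494] 0.17616274169194532
(594, 784, 3)
```

View pics/m4.png

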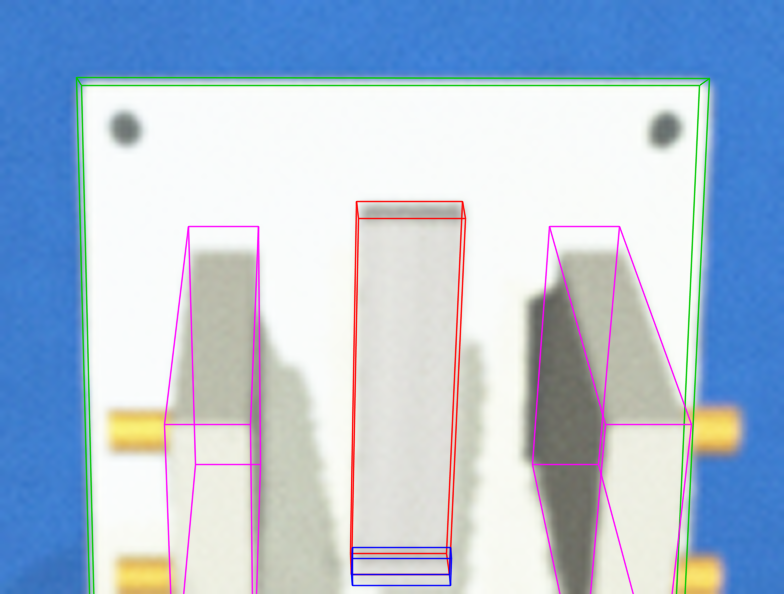

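The fit is tight, within about 1 px: stand at (0.540, -0.264), yaw 15.1°, lip at the near end (400,565). Working out the placing moves.

```bash
python3 - <<'E'
from h import *
S,s0=T(.5402,-.2641,.09,15.1,22); cmd=np.array([.670,-.115,.283]); R0=Ro.from_quat([0.6165,0.7875,0,0])
Rt=Ro.from_matrix(np.column_stack([S.apply([0,1,0]),S.apply([1,0,0]),-S.apply([0,0,1])]))
rv=np.degrees((Rt*R0.inv()).as_rotvec()); print("rot",rv.round(2), "check det",np.linalg.det(Rt.as_matrix()))
for hgt in(.10,.03,.006,0):
    p=S.apply([.002,0,hgt+.0629])+s0; print(hgt,((p-cmd)*100).round(2))
print("seat z",S.apply([0,0,1]).round(3),"seat x",S.apply([1,0,0]).round(3))
E
```

```text
rot [  5.51 -21.3    1.2 ] check det 0.9999999999999997
0.1 [-18.69 -16.45  -4.12]
0.03 [-16.16 -15.77 -10.61]
0.006 [-15.29 -15.53 -12.84]
0 [-15.08 -15.48 -13.39]
seat z [-0.362 -0.098  0.927] seat x [0.895 0.242 0.375]
```

apply_moves(
  series=[
    {"offset": [-0.5, -0.4, 0], "rot": [0.3, -1, 0]},
    {"offset": [-2, -1.7, 0], "rot": [0.8, -3, 0.2]},
    {"offset": [-4, -3.5, 0], "rot": [1.4, -5.3, 0.3]},
    {"offset": [-6, -5.3, 0], "rot": [1.9, -7.5, 0.4]},
    {"offset": [-8, -7.1, 0], "rot": [2.5, -9.6, 0.5]},
    {"offset": [-10, -8.8, 0], "rot": [3.1, -12, 0.7]},
    {"offset": [-12, -10.6, 0], "rot": [3.6, -14, 0.8]},
    {"offset": [-14, -12.3, 0], "rot": [4.2, -16.2, 0.9]},
    {"offset": [-16, -14.1, 0], "rot": [4.8, -18.5, 1.0]},
    {"offset": [-17.7, -15.6, 0], "rot": [5.3, -20.4, 1.1]},
    {"offset": [-18.5, -16.3, -0.5], "rot": [5.5, -21.3, 1.2]},
    {"offset": [-18.7, -16.45, -2], "rot": [5.5, -21.3, 1.2]},
    {"offset": [-18.7, -16.45, -3.5], "rot": [5.5, -21.3, 1.2]},
    {"offset": [-18.7, -16.45, -4.1], "rot": [5.5, -21.3, 1.2]},
    {"offset": [-18.7, -16.45, -4.1], "rot": [5.5, -21.3, 1.2]},
    {"offset": [-18.7, -16.45, -4.1], "rot": [5.5, -21.3, 1.2]},
    {"offset": [-18.7, -16.45, -4.1], "rot": [5.5, -21.3, 1.2]},
  ],
)

```text
time: 19.8
position: [0.4836, -0.2796, 0.2424]
tool_rot: [0.596, 0.78, 0.151, 0.117]
ft_force: [-0.4, -0.2, -3.2]
grip_width: 0.0596
grip_force: 30.0
```

```bash
python3 - <<'E'
from h import *
im,cal=snap("wrist","w7"); o=get_obs(); R=Ro.from_quat(o["tool_rot"]); print(o["position"],o["grip_width"],o["time"],o["ft_force"],o["q"].round(2) if hasattr(o["q"],"round") else o["q"])
S,s0=T(.5402,-.2641,.09,15.1,22)
M=S.inv()*R; print(M.as_matrix().round(3).tolist()); org=R.apply([0,0,.0629])+o["position"]; print("origin in seat mm",(S.inv().apply(org-s0)*1000).round(1))
show("wrist",["tall_coil","tall_coil_block"]); 
se=(S,s0); off=np.array([150,100]); s=2.4; I=crop("w7",150,100,330,240,s)
draw(I,cal,se,box(0,0,-.01,.072,.02,.01),(0,0,255),off,s)
for k in(-1,1): draw(I,cal,se,box(0,k*.036,-.03,.05,.014,.1),(255,0,255),off,s)
ct=(R*Ro.from_matrix(np.array([[0,1,0],[1,0,0],[0,0,-1]])),org)
draw(I,cal,ct,box(0,0,.058,.06,.046,.008),(0,255,0),off,s)
cv2.imwrite("pics/m5.png",I)
E
```

```text
[ 0.48360781 -0.27960313  0.24236826] 0.059512132085078474 19.85 [ 0.06568574  0.59745241 -2.11953299] [-0.91  0.38  1.79  0.47  0.87 -1.46]
[[-0.002, 1.0, 0.001], [1.0, 0.002, -0.002], [-0.002, 0.001, -1.0]]
origin in seat mm [  2.7  -0.3 100.4]
wrist tall_coil [([0.5023, -0.276, 0.1823], 0.69), ([0.7583, -0.2567, 0.004], 0.34)]
wrist tall_coil_block []
```

View pics/m5.png

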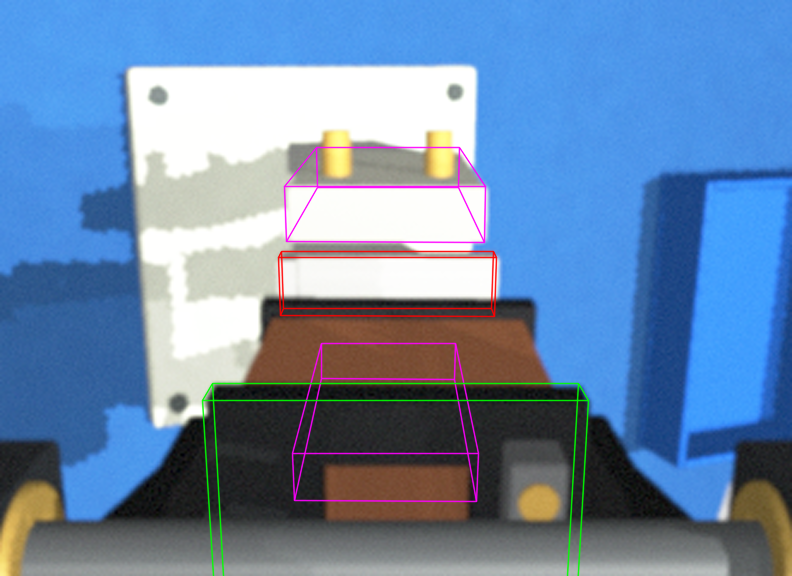

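The magenta block and red seat models line up with the picture, and the held coil matches the green model. Origin in the seat frame is (2.7, -0.3, 100) mm. Descending along the seat normal.

apply_moves(
  series=[
    {"offset": [0.36, 0.1, -0.93], "rot": [0, 0, 0]},
    {"offset": [0.91, 0.25, -2.32], "rot": [0, 0, 0]},
    {"offset": [1.45, 0.39, -3.71], "rot": [0, 0, 0]},
    {"offset": [1.99, 0.54, -5.1], "rot": [0, 0, 0]},
    {"offset": [2.53, 0.69, -6.49], "rot": [0, 0, 0]},
    {"offset": [2.9, 0.78, -7.42], "rot": [0, 0, 0]},
    {"offset": [3.15, 0.85, -8.06], "rot": [0, 0, 0]},
    {"offset": [3.33, 0.9, -8.53], "rot": [0, 0, 0]},
    {"offset": [3.44, 0.93, -8.81], "rot": [0, 0, 0]},
    {"offset": [3.44, 0.93, -8.81], "rot": [0, 0, 0]},
  ],
)

```text
time: 20.95
position: [0.5177, -0.27, 0.1534]
tool_rot: [0.596, 0.78, 0.151, 0.116]
ft_force: [0.3, -0.2, -2.7]
grip_width: 0.0596
grip_force: 30.0
```

apply_moves(
  series=[
    {"offset": [0.04, 0.01, -0.09], "rot": [0, 0, 0]},
    {"offset": [0.07, 0.02, -0.19], "rot": [0, 0, 0]},
    {"offset": [0.11, 0.03, -0.28], "rot": [0, 0, 0]},
    {"offset": [0.11, 0.03, -0.28], "rot": [0, 0, 0]},
  ],
)

```text
time: 21.35
position: [0.5187, -0.2698, 0.1507]
tool_rot: [0.597, 0.78, 0.151, 0.116]
ft_force: [0.2, 0.6, -2.3]
grip_width: 0.0595
grip_force: 30.0
```

apply_moves(
  series=[
    {"offset": [0.04, 0.01, -0.09], "rot": [0, 0, 0]},
    {"offset": [0.04, 0.01, -0.09], "rot": [0, 0, 0]},
  ],
)

```text
time: 21.55
position: [0.5191, -0.2697, 0.1497]
tool_rot: [0.597, 0.78, 0.151, 0.116]
ft_force: [0.3, 0.1, -2.3]
grip_width: 0.0592
grip_force: 30.0
```

Nominally 1 mm to go, so I'll continue in 1 mm steps until the seat takes load.

apply_moves(
  series=[
    {"offset": [0.04, 0.01, -0.09], "rot": [0, 0, 0]},
    {"offset": [0.04, 0.01, -0.09], "rot": [0, 0, 0]},
  ],
)

```text
time: 21.75
position: [0.5195, -0.2696, 0.1491]
tool_rot: [0.596, 0.78, 0.151, 0.116]
ft_force: [-1.6, 0.3, 1.1]
grip_width: 0.0594
grip_force: 30.0
```

apply_moves(
  series=[
    {"offset": [0.04, 0.01, -0.09], "rot": [0, 0, 0]},
    {"offset": [0.04, 0.01, -0.09], "rot": [0, 0, 0]},
  ],
)

```text
time: 21.95
position: [0.5196, -0.2697, 0.1491]
tool_rot: [0.596, 0.78, 0.151, 0.117]
ft_force: [-5.3, 0.5, 7.4]
grip_width: 0.0594
grip_force: 30.0
```

The seat now takes load. I'll ease the coil downhill towards the lip while still holding it.

apply_moves(
  series=[
    {"offset": [-0.09, -0.02, -0.04], "rot": [0, 0, 0]},
    {"offset": [-0.16, -0.04, -0.07], "rot": [0, 0, 0]},
    {"offset": [-0.16, -0.04, -0.07], "rot": [0, 0, 0]},
  ],
)

```text
time: 22.25
position: [0.5194, -0.2701, 0.149]
tool_rot: [0.597, 0.779, 0.152, 0.118]
ft_force: [-1.1, 1.9, 7.4]
grip_width: 0.0597
grip_force: 30.0
```

```bash
python3 - <<'E'
from h import *
o=get_obs(); R=Ro.from_quat(o["tool_rot"]); S,s0=T(.5402,-.2641,.09,15.1,22)
org=R.apply([0,0,.0629])+o["position"]; print("origin in seat mm",(S.inv().apply(org-s0)*1000).round(1),"F seat",S.inv().apply(o["ft_force"]).round(1),o["time"])
E
```

```text
origin in seat mm [ 2.2 -0.4 -0.1] F seat [2.2 2.2 7.1] 22.25
```

apply_moves(
  series=[
    {"offset": [0, 0, 0], "rot": [0, 0, 0]},
    {"offset": [0, 0, 0], "rot": [0, 0, 0]},
    {"offset": [0, 0, 0], "rot": [0, 0, 0]},
    {"offset": [0, 0, 0], "rot": [0, 0, 0]},
    {"offset": [0, 0, 0], "rot": [0, 0, 0]},
    {"offset": [0, 0, 0], "rot": [0, 0, 0]},
    {"offset": [-0.36, -0.1, 0.93], "rot": [0, 0, 0]},
    {"offset": [-1.08, -0.3, 2.78], "rot": [0, 0, 0]},
    {"offset": [-2.17, -0.59, 5.56], "rot": [0, 0, 0]},
    {"offset": [-3.6, -1, 9.3], "rot": [0, 0, 0]},
    {"offset": [-5, -1.4, 13], "rot": [0, 0, 0]},
    {"offset": [-5.5, -1.5, 14], "rot": [0, 0, 0]},
    {"offset": [-5.5, -1.5, 14], "rot": [0, 0, 0]},
  ],
  hand=1,
)

```text
time: 23.55
position: [0.4632, -0.2858, 0.2894]
tool_rot: [0.597, 0.779, 0.151, 0.118]
ft_force: [-0.2, -0.2, 0.3]
grip_width: 0.0871
grip_force: 0.0
```

```bash
python3 - <<'E'
from h import *
im,cal=snap("wrist","w8"); o=get_obs(); print(o["position"],o["grip_width"],o["time"],o["ft_force"])
show("wrist",["tall_coil","tall_coil_block"])
S,s0=T(.5402,-.2641,.09,15.1,22); se=(S,s0)
for d in nets.spot_point("wrist","tall_coil_block"): print((S.inv().apply(np.array(d["centre"])-s0)*1000).round(1))
off=np.array([150,100]); s=2.4; I=crop("w8",150,100,330,240,s)
t=(S,s0+S.apply([.002,0,0]))
draw(I,cal,t,box(0,0,.058,.06,.046,.008),(0,255,0),off,s)
draw(I,cal,t,box(.021,0,.066,.009,.034,.01),(0,255,255),off,s)
cv2.imwrite("pics/m6.png",I)
E
```

```text
[ 0.46298833 -0.28487691  0.28772775] 0.08680336464224991 23.6 [ 0.84920739 -0.547195   -0.7592113 ]
wrist tall_coil [([0.5414, -0.2637, 0.0913], 0.69)]
wrist tall_coil_block [([0.5368, -0.2682, 0.1701], 0.61)]
[26.  -3.1 75.9]
```

View pics/m6.png

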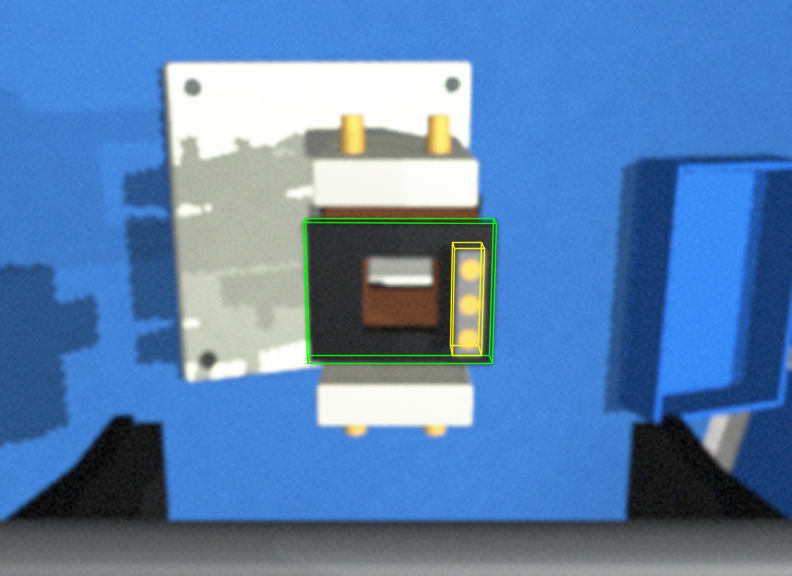

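The coil lies flat and centred between the blocks, matching the model at x≈+2 mm, with its terminal block uphill at (468,305). The arm is clear, so I'm handing in.

```bash
python3 -c "from rig import hand_in; print(hand_in())"
```

```text
the job is handed in; nothing more can be done
None
```

The tall coil rests released on the white stand's sloped seat, centred, about 2 mm from the lip and with the terminal block uphill; I handed the job in at about 24 s, but no verdict came back.

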